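Pin a trolley wheel onto its axle with a linchpin

ROBOT

A 6-joint arm with a two-finger parallel gripper is mounted at the origin on a cart in front of the work surface, level with it; the furniture and walls round the work are solid. World frame = base frame: x ahead of the robot, y to its left, z up, the work surface at z = 0. Lengths are in mm, angles in rad, forces in N, time in s.
With the tool pointing down it reaches from about 300 to 775 mm from the base axis. Payload 14.6 kg.
Tool frame: the origin (TCP) lies at the very end of the fingers, on their centre line; the grasp point (between the pads) lies 19 mm behind it (grip_point_offset is the distance from the TCP to the grasp point, in mm); z points along the fingers, y is the line along which they close (so a half turn about z gives the same grasp; the last joint's range is limited). The gripper opens to 94 mm and grips with 3 to 60 N. Pads are 16 mm wide; open, the fingers measure 119 mm over their backs; the gripper's body (75 mm by 177 mm) begins 78 mm behind the grasp point.
Start: joints at [1.113, 0.3, 1.521, -0, 1.321, -0.067], TCP at [209.507, 508.523, 181.246] pointing down, gripper open.
Joint ranges: [-3.03, 3.03], [-0.79, 2.21], [0.23, 2.52], [-1.04, 4.18], [0, 3.07], [-2.55, 2.55]. Speed limits (rad/s): [2.22, 2.22, 2.57, 3.14, 3.14, 3.14].

INTERFACE

Orientations are given as [roll, pitch, yaw] about the fixed x, y, z axes, in that order (R = Rz(yaw) Ry(pitch) Rx(roll)).
In Python, from cell import read_state, camera, camera_info, sign_off, grip_point_offset gives the robot as it stands.
- The arm moves only by the shell command python3 -m handwheel 'ROWS' [FORCE]. ROWS is text: rows parted by semicolons, each of 5 numbers parted by spaces: the shift along the world's x, y, z in units of 40 mm (1.0 is 40 mm), then the turn about the world's z in units of 5 degrees (1.0 is 5 degrees), then the closure, from 0 (fully open) to 1 (shut). In form: dx dy dz yaw gripper; .... A call has 1 to 12 rows; each row shifts and turns the commanded pose from where the row before left it; what a row does not reach is not made up. A row lasts 1/12 s, in which the tool goes at most 41.7 mm and 7.16 degrees, less where a joint would pass 70% of its speed; a pose out of reach is approached as far as the arm can. A call is refused whole if a number of a shift passes 1 or a number of a turn 1, either way. A call with a gripper value outside its range is refused whole. The fingers move at their own pace and stop on an object; FORCE is the grip in N (left out, the last holds). Time passes only in rows, so rows that do not move let the fingers close. It gives the time, the measured TCP pose, the force, the opening and the grip force at its end, in the units of the state.
- read_state(): the state, without advancing time (a new reading comes with each control period).
- camera(name): name is "scene" or "side" or "wrist"; returns (picture, depth): 384x512x3 uint8, red, green, blue; 384x512 float32, mm along the optical axis (not along the pixel's ray), 0 where there is no reading.
- camera_info(name): a dict with "intrinsics" (3x3 intrinsics, pixels), "k1" (the pictures are not rectified: a ray, as slopes to the right and down, at radius r is drawn at 1 + k1 r^2 times it, then the intrinsics apply), "world_from_camera" (4x4, takes a point from camera to world coordinates). Camera axes: x right, y down, z forward; pixel columns grow to the right and rows downward; lengths in mm; the calibration is good to about 2 mm. A picture is of the moment at which its call begins: read the wrist's pose just before it. camera_info takes no time and is no camera call; for the wrist camera it gives the pose at the moment of the call.
- sign_off(): hands the job in; it is judged then, once.
The state is a dict: "clock": time; "joints": joint angles; "qd": joint speeds; "effort": joint torques, N m; "eef_pos": TCP position; "eef_rot": TCP orientation; "wrist_force": force on the tool from outside, world axes, zero at the start; "moment": the same for the moment, N m; "finger_gap": finger opening in mm; "finger_force": force on a finger pad.
Only numpy, scipy, OpenCV 4.12 (cv2) and the standard library are available. Lean on these libraries where they do the work, as an engineer would, in place of code of your own. Each camera call takes 0.05 s, during which the arm holds its last target. There are 200 camera calls.

TASK

Secure the dust-extractor trolley's wheel on its upright stub axle: gently push the linchpin through the cross hole near the axle's end until its shoulder is home against the axle, feeling for the hole rather than forcing the pin. Then swing the sprung ring up over the axle's end and press it down past the pin's point, no harder than it needs, until it snaps underneath and locks; let go, and leave the other things on the bench where they lie.

Things in the scene. Friction and masses are not known exactly. Their poses are not given: they have to be found in the camera images.
- axle_hole (a point): Nominal centre of the level cross hole (13.4 mm, along this point's y, either mouth will do) in the upright steel axle, 28 mm thick, 95 mm above the bench. The axle is a stiff push fit and stands up to 8 mm higher or lower, which is NOT measured: the real hole is within 8 mm above or below this point, always 16 mm below the axle's flat top end (nominally 111 mm up). It does not slip below 100 N.
- wheel_bracket: Grey plate 140 x 80 x 6 mm screwed to the bench, origin at the centre of its underside, y parallel to the cross hole. It carries the axle and, lying flat, a black-tyred wheel 120 mm across (up to 58 mm above the bench), a washer and a dark bush 36 mm across that reaches 76 mm up; the bare axle end stands above the bush.
- pin_lug (a point): Middle of the linchpin's steel lug, a block 34.5 mm long (x), 16 wide (y), 18 high (z): grip it across y. Its front face, the shoulder, is 12 mm ahead (+x). The pin lies on the bench with this point 9 mm up and x level, pointing to the pin's point. 0.16 kg with its ring.
- pin_shank (a point): On the centre line of the pin's round shank, 14 mm ahead of the shoulder, so it is on the axle's centre line when the pin is home; x points to the pin's point. Shank 12 mm thick, 42 mm long from shoulder to bevelled point, level with the middle of the lug.
- ring_swing (a joint): Ring's angle about its level pivot through the lug, on the shank's line, 28 mm behind the shoulder: 1.57 stands up off the pin, 0 lies along the shank. Starts open, leaning back, 2.1 to 2.5; the stiff pivot keeps it where it is left. From 0.1 to -0.1 its bar must spring over the pin's point (about 8 N at the tab); below -0.1 it is snapped under and locked. Stop at -0.17.
- ring: The sprung ring: a long loop of 4.4 mm steel wire, 47 mm wide outside and 38 inside, so the axle passes through it. Its cross bar lies 70 mm from the pivot and stretches outwards on a spring by up to 6 mm. Origin at the pivot, x towards the bar.
- ring_tab (a point): Middle of the flat thumb tab at the ring's free end, 82 mm from the pivot; tab 16 mm wide, 3 mm thick, from the bar to 96 mm from the pivot. With the ring shut it stands out beyond the pin's point, where it can be pressed from above.
- spanner: Combination spanner lying near the front edge, 185 mm long; to be left alone.
- hex_key: Black hex key, 98 mm, lying in front of the grinder; to be left alone.
- drive_spur: Steel lathe drive spur, 93 mm, lying to the right; to be left alone.
- pencil_red: Pencil, 184 mm, lying to the right; to be left alone.
- tape_measure: Tape measure, 82 x 34 x 62 mm, standing to the right; to be left alone.

How it is judged (in metres and radians):
On the way:
1. the linchpin is right through the cross hole with its shoulder within 4 mm of the axle, the ring still open (horizontal distance between pin_shank and axle_hole below 0.004 m and z of pin_shank in the frame of axle_hole between -0.011 and 0.011 m and angle between the x axis of pin_shank and the y axis of axle_hole, either way round below 0.15 rad and value of joint ring_swing above 0.8 rad), for 0.2 s.
At the end, for the whole second after the job is handed in: The linchpin is through the axle's cross hole with its shoulder against the axle (within 4 mm), its ring lies round the axle with the cross bar snapped under the pin's point (ring angle below -0.07 rad), and everything is released and at rest (horizontal distance between pin_shank and axle_hole below 0.004 m and z of pin_shank in the frame of axle_hole between -0.011 and 0.011 m and angle between the x axis of pin_shank and the y axis of axle_hole, either way round below 0.15 rad and value of joint ring_swing below -0.07 rad and linear speed of ring below 0.02 m/s); the robot touches nothing.
It fails at once if the pin with its ring is forced against the axle, wheel or bracket: its contact forces there add up to more than 40 N (contact force between linchpin and wheel_bracket above 40 N).
It fails at once if the robot presses on the ring with more than 30 N (contact force between any of the arm, the fingers and ring above 30 N).
It fails at once if the robot presses on the axle, wheel or bracket with more than 30 N (contact force between any of the arm, the fingers and wheel_bracket above 30 N).
It fails at once if another thing on the bench is moved by more than 30 mm (distance of any of spanner, hex_key, drive_spur, pencil_red, tape_measure from where it was at the start of the episode above 0.03 m).
It also fails if it takes over 69 s, if anything falls off the work surface, if the arm or the gripper's body presses on something with over 40 N, if the wrist force passes 120 N, or if a joint passes its speed limit or range.

## Working session

There is one attempt and no reset: what is moved stays moved. The work goes in short steps, Python scripts to look and compute and a shell command to move; the robot and the scene stay as the last step left them, time stands still between calls to the robot, and variables do not carry over. Pictures are saved under pics/ and viewed, at most 10 in all, crops included, and the job is handed in when it is done.

```bash
mkdir -p pics; cat > h.py <<'E'
import numpy as np, cv2
from cell import *
def snap(n,f):
    info=camera_info(n); im,d=camera(n); cv2.imwrite(f'pics/{f}.png',im[:,:,::-1]); np.savez(f'pics/{f}.npz',im=im,d=d,K=info['intrinsics'],k1=info['k1'],T=info['world_from_camera'])
def load(f): return np.load(f'pics/{f}.npz')
def ray(z,u,v):
    K=z['K'];k=float(z['k1']); return cv2.undistortPoints(np.array([[[u,v]]],float),K,np.array([k,0,0,0.]))[0,0]
def pt(z,u,v,dep=None):
    a=ray(z,u,v)
    if dep is None:
        p=z['d'][int(v)-1:int(v)+2,int(u)-1:int(u)+2];dep=np.median(p[p>0])
    return (z['T']@np.array([a[0]*dep,a[1]*dep,dep,1]))[:3]
def atz(z,u,v,h):
    a=ray(z,u,v);T=z['T'];d=T[:3,:3]@np.array([a[0],a[1],1]);o=T[:3,3];return o+d*(h-o[2])/d[2]
def crop(f,x,y,w,h,s):
    im=cv2.imread(f'pics/{f}.png')[y:y+h,x:x+w]; cv2.imwrite(f'pics/{f}_c.png',cv2.resize(im,None,fx=s,fy=s,interpolation=cv2.INTER_CUBIC))
E
python3 - <<'E'
from h import *
for n in ['scene','side','wrist']: snap(n,n+'0')
a=cv2.imread('pics/scene0.png');b=cv2.imread('pics/side0.png')
cv2.imwrite('pics/both.png',cv2.resize(np.hstack([a,b]),(800,300)))
print(grip_point_offset, read_state())
for n in ['scene','side','wrist']: print(load(n+'0')['T'].round(2))
E
```

```text
18.8 {'clock': 0.15, 'joints': array([ 1.11342088e+00,  3.00355888e-01,  1.52141937e+00, -1.45845456e-05,
        1.32071362e+00, -6.66238950e-02]), 'qd': array([ 0.00068784, -0.0022112 , -0.00299545, -0.00054535, -0.00190275,
       -0.00062995]), 'effort': array([ 1.86562153e-03, -5.31954467e+01, -3.52821958e+01,  7.08618737e-02,
        2.35713471e-02, -6.55091844e-05]), 'eef_pos': array([209.40772941, 508.3381377 , 180.81795047]), 'eef_rot': array([-3.14069748e+00, -4.55694693e-05,  2.75084470e+00]), 'wrist_force': array([-0.54014147,  0.54679849,  0.41946572]), 'moment': array([-0.04852995, -0.00973773, -0.00315819]), 'finger_force': 0.0, 'finger_gap': 93.65065230455397}
[[ 6.0000e-01 -2.8000e-01  7.5000e-01 -1.4391e+02]
 [-8.0000e-01 -2.4000e-01  5.5000e-01 -8.1348e+02]
 [ 3.0000e-02 -9.3000e-01 -3.7000e-01  4.2394e+02]
 [ 0.0000e+00  0.0000e+00  0.0000e+00  1.0000e+00]]
[[ 9.30000e-01 -1.80000e-01  3.30000e-01  1.92580e+02]
 [-3.80000e-01 -4.70000e-01  7.90000e-01 -1.02791e+03]
 [ 1.00000e-02 -8.60000e-01 -5.10000e-01  5.15740e+02]
 [ 0.00000e+00  0.00000e+00  0.00000e+00  1.00000e+00]]
[[ 3.8000e-01  8.9000e-01  2.5000e-01  1.3500e+02]
 [ 9.2000e-01 -3.7000e-01 -1.1000e-01  5.3930e+02]
 [-0.0000e+00  2.8000e-01 -9.6000e-01  3.8479e+02]
 [ 0.0000e+00  0.0000e+00  0.0000e+00  1.0000e+00]]
```

View pics/scene0.png

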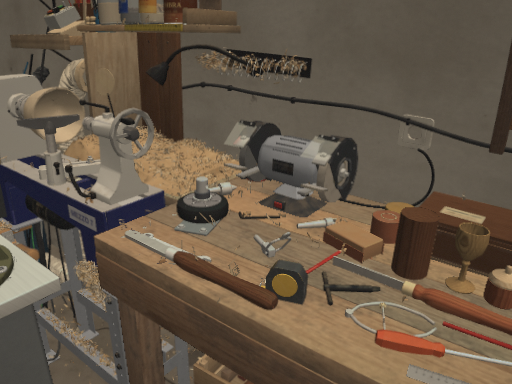

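View pics/side0.png

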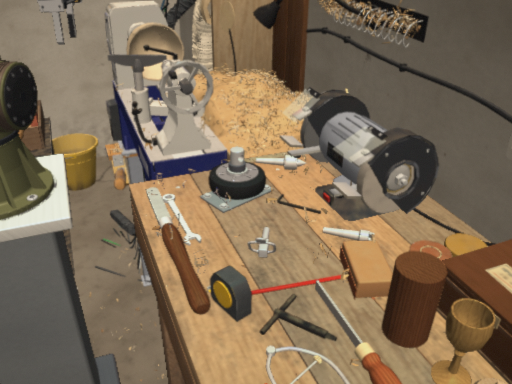

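The wheel and axle are at scene (203,200) and side (237,172). The linchpin is at scene (270,243) and side (263,242). I'll enlarge the side view.

```bash
python3 - <<'E'
from h import *
crop('side0',195,140,100,125,6)
a=cv2.imread('pics/side0_c.png')[:, :];cv2.imwrite('pics/side0_c.png',cv2.resize(a,(480,600)))
z=load('side0')
# axle top: points
for u,v in [(237,150),(237,153),(237,156),(263,242),(240,195),(205,195),(265,235)]: print(u,v,pt(z,u,v).round(1))
z=load('scene0')
for u,v in [(203,178),(203,182),(203,186),(270,243),(266,247)]: print(u,v,pt(z,u,v).round(1))
E
```

```text
237 150 [ 489.6 -203.6  106.6]
237 153 [ 487.9 -208.2  102.3]
237 156 [ 487.9 -208.2   95.6]
263 242 [ 440.  -459.5   65.3]
240 195 [ 476.7 -254.7   32.3]
205 195 [ 421.6 -193.    10. ]
265 235 [ 479.6 -376.8   14.5]
203 178 [ 489.3 -200.1  107. ]
203 182 [ 481.  -207.9  101.6]
203 186 [ 481.5 -207.2   91.7]
270 243 [ 422.  -434.9   51.6]
266 247 [ 428.1 -422.1   35.9]
```

View pics/side0_c.png

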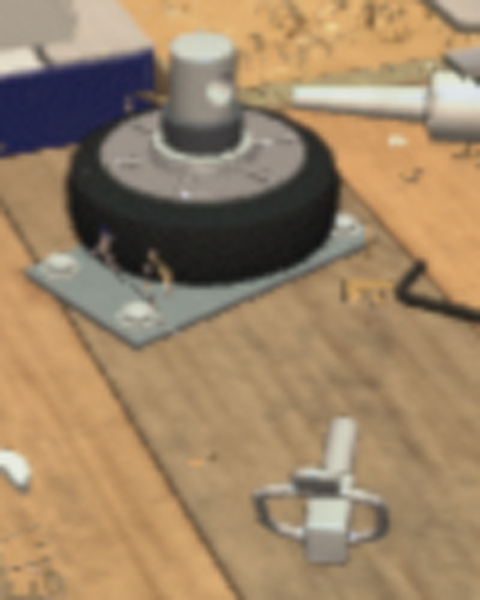

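The enlarged side view shows the cross-hole mouth at side (240.4,159.4), facing right and front. The pin points away from the camera, with its tip at (266.5,227.5) and the lug's rear at (263,256). The ring leans back.

```bash
python3 - <<'E'
from h import *
z=load('side0'); s=4.8
c=lambda x,y:(195+x/s,140+y/s)
P={}
for n,x,y,h in [('front',140,347,6),('left',28,270,6),('right',366,237,6),('tip',344,420,15),('shank_mid',338,455,15),('lugtop_front',329,500,18),('lugtop_back',326,528,18),('topc',204,48,111),('hole',218,93,95)]:
    P[n]=atz(z,*c(x,y),h);print(n,P[n].round(1))
e=P['left']-P['front'];print('short',np.linalg.norm(e),np.degrees(np.arctan2(e[1],e[0])))
e=P['right']-P['front'];print('long',np.linalg.norm(e),np.degrees(np.arctan2(e[1],e[0])))
print('centre',(P['left']+P['right'])/2)
e=P['tip']-P['lugtop_front'];print('pin',np.linalg.norm(e[:2]),np.degrees(np.arctan2(e[1],e[0])))
E
```

```text
front [ 439.3 -264.9    6. ]
left [ 413.8 -188.2    6. ]
right [ 563.3 -214.1    6. ]
tip [ 491.6 -356.3   15. ]
shank_mid [ 480.3 -377.1   15. ]
lugtop_front [ 464.4 -406.    18. ]
lugtop_back [ 456.8 -421.2   18. ]
topc [ 487.4 -212.8  111. ]
hole [ 489.4 -223.9   95. ]
short 80.77874697855543 108.41276437193949
long 133.91077488385275 22.269930201504845
centre [ 488.53384764 -201.16738005    6.        ]
pin 56.66888449775173 61.28339831550691
```

```bash
python3 -m handwheel '0 0 0.9 -0.8 0;0 -0.3 0.9 -0.8 0;0.26 -0.93 0 -0.8 0;0.26 -0.93 0 -0.8 0;0.26 -0.93 0 -0.8 0;0.26 -0.93 0 -0.8 0;0.26 -0.93 0 -0.8 0;0.26 -0.93 0 -0.8 0;0.26 -0.93 0 -0.8 0;0.26 -0.93 0 -0.8 0;0.26 -0.93 0 -0.8 0;0.26 -0.93 0 -0.8 0' 20
python3 -m handwheel '0.26 -0.93 0 -0.8 0;0.26 -0.93 0 -0.8 0;0.26 -0.93 0 -0.8 0;0.26 -0.93 0 -0.8 0;0.26 -0.93 0 -0.8 0;0.26 -0.93 0 -0.8 0;0.26 -0.93 0 -0.8 0;0.26 -0.93 0 -0.8 0;0.26 -0.93 0 -0.8 0;0.26 -0.93 0 -0.8 0;0.26 -0.93 0 -0.8 0;0.26 -0.93 0 -0.8 0'
```

```text
clock: 1.15
eef_pos: [313.3, 122.8, 253.3]
eef_rot: [3.141, 0.0, 1.91]
wrist_force: [1.0, 0.0, 0.3]
finger_gap: 93.8
finger_force: 0.0
clock: 2.15
eef_pos: [438.3, -323.9, 252.9]
eef_rot: [-3.141, -0.0, 1.071]
wrist_force: [1.2, 1.0, 0.5]
finger_gap: 93.9
finger_force: 0.0
```

```bash
python3 -m handwheel '0.2 -0.7 -0.6 0 0;0.2 -0.7 -0.6 0 0;0.2 -0.5 -0.6 0 0;0 0 -0.5 0 0;0 0 0 0 0;0 0 0 0 0'
python3 - <<'E'
from h import *
snap('wrist','w1'); crop('w1',0,0,512,384,1.55)
E
```

```text
clock: 2.65
eef_pos: [462.0, -397.5, 160.7]
eef_rot: [-3.14, -0.001, 1.075]
wrist_force: [-0.1, -0.6, -0.1]
finger_gap: 94.0
finger_force: 0.0
```

View pics/w1_c.png

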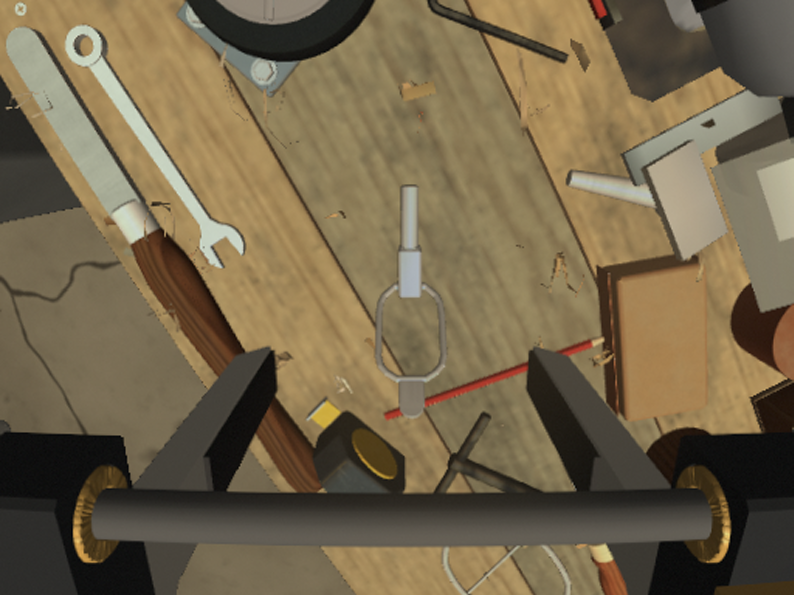

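The wrist view shows the pin pointing up the image. The tip is at crop (409,186) and the lug top spans (400..420, 250..297). The ring leans back, and there is room either side for the fingers.

```bash
python3 - <<'E'
from h import *
z=load('w1'); s=1.55
tip=atz(z,409/s,187/s,9); f=atz(z,409.7/s,251/s,18); b=atz(z,409.5/s,297/s,18)
print(tip,f,b,np.linalg.norm((f-b)[:2]),np.linalg.norm((tip-f)[:2]))
for a,c in[(tip,b),(tip,f)]: e=a-c;print(np.degrees(np.arctan2(e[1],e[0])))
sx=atz(z,408.7/s,215/s,9);print(sx)
L=atz(z,399/s,270/s,18);R=atz(z,420.5/s,270/s,18);print(np.linalg.norm(L-R))
u=(tip-b)[:2];u/=np.linalg.norm(u);st=read_state()
for c in [tip[:2]-54*u,f[:2]-12*u,b[:2]+22.5*u]: print(c)
print(st['eef_pos'],np.degrees(st['eef_rot'][2]))
E
```

```text
[ 491.80769016 -352.37508673    9.        ] [ 472.36331594 -389.4908894    18.        ] [ 457.03666491 -417.90280425   18.        ] 32.28224183185475 41.90067417390139
62.048201358235616
62.35067744426163
[ 482.76642711 -368.84765039    9.        ]
14.63621820852161
[ 466.49634591 -400.07556736]
[ 466.73857278 -400.0909962 ]
[ 467.58305835 -398.02760399]
[ 462.51671031 -397.69625671  162.37635707] 61.626844088535435
```

```bash
python3 -m handwheel '0.11 -0.04 -0.9 0.1 0.4;0 0 -0.9 0 0.4;0 0 -0.9 0 0.4;0 0 -0.9 0 0.4;0 0 -0.2 0 0.4;0 0 0 0 0.4;0 0 0 0 0.4'
```

```text
clock: 3.28
eef_pos: [467.8, -400.2, 12.0]
eef_rot: [3.139, 0.001, 1.084]
wrist_force: [0.4, -0.8, 1.2]
finger_gap: 56.9
finger_force: 0.0
```

```bash
python3 -m handwheel '0 0 -0.22 0 0.4;0 0 0 0 0.6;0 0 0 0 0.8;0 0 0 0 1;0 0 0 0 1;0 0 0 0 1;0 0 0 0 1;0 0 0 0 1;0 0 0 0 1' 30
```

```text
clock: 4.03
eef_pos: [466.7, -399.5, 0.5]
eef_rot: [3.142, -0.0, 1.084]
wrist_force: [-0.6, -0.4, 0.0]
finger_gap: 6.6
finger_force: 0.0
```

```bash
python3 - <<'E'
from h import *
snap('wrist','w2');s=read_state();print(s['finger_gap'],s['eef_pos']); crop('w2',130,60,256,192,3)
E
```

```text
2.749278227864264 [ 4.66706124e+02 -3.99476161e+02  4.64275116e-01]
```

View pics/w2_c.png

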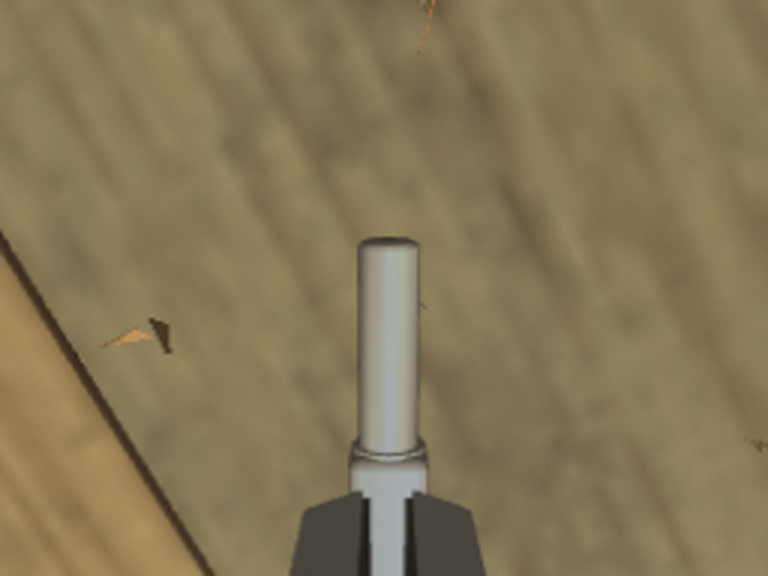

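The fingers show at crop (290–362) and (412–485), and the lug at (350–427), so the fingers look to be above it rather than beside it. I'll check with depth.

```bash
python3 - <<'E'
from h import *
z=load('w2')
for x,y in [(388,470),(388,520),(388,560),(388,350),(330,520),(330,505),(445,505),(350,510),(425,510),(200,300),(357,515),(388,250)]:
    print(x,y,pt(z,130+x/3,60+y/3).round(1))
print(z['T'].round(3), read_state()['eef_rot'])
E
```

```text
388 470 [ 471.9 -389.9   18.2]
388 520 [ 467.  -399.3   18.3]
388 560 [ 463.  -406.7   19. ]
388 350 [ 482.9 -369.1   15.5]
330 520 [ 462.  -386.6   38.9]
330 505 [ 461.8 -386.2   32.6]
445 505 [ 480.4 -396.    32.8]
350 510 [ 465.2 -387.9   35.2]
425 510 [ 477.  -394.5   34.5]
200 300 [ 4.52e+02 -3.45e+02  3.00e-01]
357 515 [ 466.  -389.1   36. ]
388 250 [ 491.8 -352.1   15.5]
[[ 8.84000e-01 -4.49000e-01 -1.28000e-01  5.03963e+02]
 [-4.67000e-01 -8.50000e-01 -2.44000e-01 -3.28319e+02]
 [ 0.00000e+00  2.75000e-01 -9.61000e-01  2.04506e+02]
 [ 0.00000e+00  0.00000e+00  0.00000e+00  1.00000e+00]] [ 3.14159190e+00 -2.06437066e-05  1.08398700e+00]
```

```bash
python3 - <<'E'
from h import *
z=load('w2')
for x in (310,335,345,430,440,460):
    print(x,[ (y,*pt(z,130+x/3,60+y/3).round(0)[[0,1,2]].astype(int)) for y in range(470,576,15)])
z=load('w1')
for x,y in [(262,355),(268,352),(540,352),(265,365),(240,400),(250,385)]: print(x,y,pt(z,x/1.55,y/1.55).round(1))
s=read_state();print(s['finger_gap'],s['eef_pos'],s['clock'])
snap('side','s2');crop('s2',200,100,130,180,3.3)
E
```

```text
310 [(470, np.int64(454), np.int64(-388), np.int64(1)), (485, np.int64(452), np.int64(-391), np.int64(1)), (500, np.int64(451), np.int64(-394), np.int64(1)), (515, np.int64(459), np.int64(-385), np.int64(36)), (530, np.int64(459), np.int64(-385), np.int64(43)), (545, np.int64(459), np.int64(-386), np.int64(49)), (560, np.int64(460), np.int64(-386), np.int64(55)), (575, np.int64(460), np.int64(-386), np.int64(61))]
335 [(470, np.int64(459), np.int64(-390), np.int64(1)), (485, np.int64(457), np.int64(-393), np.int64(1)), (500, np.int64(462), np.int64(-387), np.int64(30)), (515, np.int64(463), np.int64(-387), np.int64(37)), (530, np.int64(463), np.int64(-387), np.int64(43)), (545, np.int64(463), np.int64(-388), np.int64(49)), (560, np.int64(463), np.int64(-387), np.int64(55)), (575, np.int64(464), np.int64(-388), np.int64(61))]
345 [(470, np.int64(461), np.int64(-391), np.int64(1)), (485, np.int64(459), np.int64(-394), np.int64(1)), (500, np.int64(464), np.int64(-388), np.int64(30)), (515, np.int64(464), np.int64(-388), np.int64(36)), (530, np.int64(464), np.int64(-388), np.int64(43)), 
[... 972 characters left out ...]
-395), np.int64(60))]
460 [(470, np.int64(483), np.int64(-403), np.int64(1)), (485, np.int64(481), np.int64(-406), np.int64(1)), (500, np.int64(479), np.int64(-409), np.int64(1)), (515, np.int64(482), np.int64(-398), np.int64(37)), (530, np.int64(482), np.int64(-397), np.int64(43)), (545, np.int64(482), np.int64(-397), np.int64(50)), (560, np.int64(481), np.int64(-397), np.int64(55)), (575, np.int64(481), np.int64(-397), np.int64(60))]
262 355 [ 423.  -365.8  194.1]
268 352 [ 423.8 -366.8  190.2]
540 352 [ 510.2 -413.2  190.5]
265 365 [ 423.9 -368.4  198.7]
240 400 [ 423.8 -367.5  226.3]
250 385 [ 423.5 -367.9  215.1]
2.749278227864264 [ 4.66706124e+02 -3.99476161e+02  4.64275116e-01] 4.0833
```

View pics/s2_c.png

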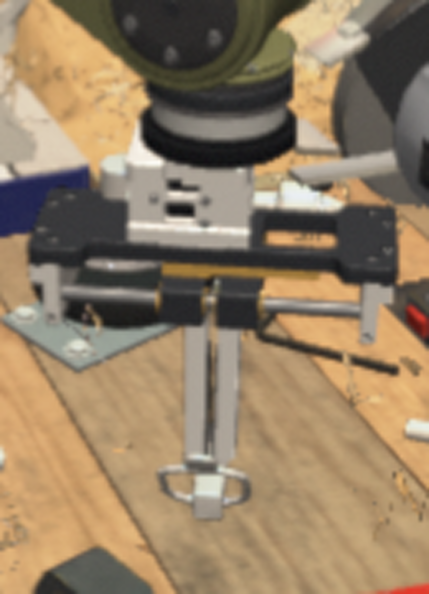

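The side and depth views show the fingertips about 27 mm higher than the reported TCP: depth puts the tips at z≈28 when the TCP reads 0.5. I'll work from the measured tips, reopen and go lower with force checks.

```bash
python3 -m handwheel '0 0 0 0 0.5;0 0 0 0 0.5;0 0 0 0 0.5;0 0 0 0 0.5;0 0 0 0 0.5;0 0 -0.2 0 0.5;0 0 -0.15 0 0.5;0 0 -0.1 0 0.5;0 0 0 0 0.5;0 0 0 0 0.5'
```

```text
clock: 4.97
eef_pos: [466.6, -399.3, -18.0]
eef_rot: [-3.141, -0.0, 1.084]
wrist_force: [0.2, 0.1, 0.0]
finger_gap: 47.5
finger_force: 0.0
```

```bash
python3 -m handwheel '0 0 -0.08 0 0.5;0 0 -0.07 0 0.5;0 0 0 0 0.7;0 0 0 0 1;0 0 0 0 1;0 0 0 0 1;0 0 0 0 1;0 0 0 0 1;0 0 0 0 1;0 0 0 0 1'
python3 - <<'E'
from h import *
s=read_state();print(s['finger_gap'],s['finger_force'],s['eef_pos'],s['wrist_force'])
E
```

```text
clock: 5.8
eef_pos: [466.7, -399.5, -23.5]
eef_rot: [3.142, -0.0, 1.084]
wrist_force: [-0.2, 0.7, 0.6]
finger_gap: 15.9
finger_force: 30.0
15.914403924347786 29.999482333660126 [ 466.69319568 -399.48357082  -23.53701559] [-0.17389349  0.74957476  0.60048437]
```

The lug is gripped at 15.9 mm. I'll lift it and check the clearance around the axle.

```bash
python3 -m handwheel '0 0 0.3 0 1;0 0 0.7 0 1;0 0 0.9 0 1;0 0 0.9 0 1;0 0 0.9 0 1;0 0 0.3 0 1;0 0 0 0 1'
python3 - <<'E'
from h import *
z=load('side0');d=z['d']
pts=[pt(z,u,v) for v in range(20,300,3) for u in range(100,440,3) if d[v,u]>0]
p=np.array(pts)
for zlo in (60,140):
  m=(p[:,2]>zlo)&(np.hypot(p[:,0]-488,p[:,1]+208)<230)&(np.hypot(p[:,0]-488,p[:,1]+208)>70)
  q=p[m];print(zlo,len(q))
  for x0 in range(300,700,40):
    r=q[(q[:,0]>=x0)&(q[:,0]<x0+40)]
    if len(r): print(x0,'y',r[:,1].min().round(),r[:,1].max().round(),'zmax',r[:,2].max().round())
E
```

```text
clock: 6.38
eef_pos: [467.7, -400.4, 140.5]
eef_rot: [3.136, 0.002, 1.084]
wrist_force: [-0.6, 0.1, -2.5]
finger_gap: 15.8
finger_force: 30.0
60 701
340 y -34.0 -26.0 zmax 212.0
380 y -84.0 9.0 zmax 244.0
420 y -39.0 16.0 zmax 249.0
460 y -37.0 3.0 zmax 239.0
500 y -105.0 -105.0 zmax 67.0
580 y -409.0 -166.0 zmax 184.0
620 y -390.0 -167.0 zmax 204.0
660 y -354.0 -173.0 zmax 208.0
140 433
340 y -34.0 -26.0 zmax 212.0
380 y -84.0 9.0 zmax 244.0
420 y -39.0 16.0 zmax 249.0
460 y -37.0 -26.0 zmax 239.0
580 y -409.0 -166.0 zmax 184.0
620 y -389.0 -167.0 zmax 204.0
660 y -322.0 -173.0 zmax 208.0
```

```bash
python3 - <<'E'
from h import *
z=load('s2')
for x,y in [(60,225),(60,260),(50,300),(52,315),(370,235),(370,270),(368,330),(180,310),(240,320),(240,270),(100,250)]: print(x,y,pt(z,200+x/3.3,100+y/3.3).round(0))
z=load('side0');d=z['d'];z2=load('scene0')
p=[pt(z,u,v) for v in range(20,300,1) for u in range(250,440,1) if d[v,u]>0]+[pt(z2,u,v) for v in range(80,230) for u in range(200,370) if z2['d'][v,u]>0]
p=np.array(p);m=(p[:,0]<660)&(p[:,0]>530)&(p[:,1]>-400)&(p[:,1]<-120)&(p[:,2]>60);q=p[m]
for x0 in range(530,660,10):
  print(x0,[ (y0,int(r[:,2].min()),int(r[:,2].max())) for y0 in range(-400,-120,20) for r in [q[(q[:,0]>=x0)&(q[:,0]<x0+10)&(q[:,1]>=y0)&(q[:,1]<y0+20)]] if len(r)>2])
E
```

```text
60 225 [ 396. -373.  164.]
60 260 [ 389. -396.  158.]
50 300 [ 384. -394.  136.]
52 315 [ 385. -393.  127.]
370 235 [ 533. -435.  164.]
370 270 [ 518. -464.  162.]
368 330 [ 519. -465.  129.]
180 310 [ 440. -422.  134.]
240 320 [ 465. -437.  131.]
240 270 [ 470. -424.  151.]
100 250 [ 409. -395.  159.]
530 []
540 []
550 []
560 []
570 []
580 []
590 [(-400, 84, 176), (-220, 85, 109), (-200, 103, 109), (-180, 104, 108)]
600 [(-400, 79, 181), (-240, 79, 164), (-220, 77, 167), (-200, 102, 166), (-180, 104, 165)]
610 [(-400, 77, 185), (-240, 77, 169), (-220, 76, 174), (-200, 104, 174), (-180, 104, 171)]
620 [(-400, 77, 191), (-240, 76, 177), (-220, 87, 182), (-200, 102, 182), (-180, 102, 181)]
630 [(-400, 99, 196), (-240, 84, 185), (-220, 87, 190), (-200, 99, 191), (-180, 178, 190)]
640 [(-400, 88, 201), (-240, 83, 195), (-220, 86, 197), (-200, 78, 198), (-180, 188, 200)]
650 [(-400, 88, 206), (-380, 91, 138), (-360, 90, 175), (-340, 92, 142), (-320, 90, 141), (-300, 89, 140), (-280, 87, 140), (-260, 93, 138), (-240, 83, 199), (-220, 67, 207), (-200, 62, 207), (-180, 138, 207)]
```

```bash
python3 -m handwheel '0.12 0.26 0 0.94 1;0.12 0.26 0 0.94 1;0.12 0.26 0 0.94 1;0.12 0.26 0 0.94 1;0.13 0.26 0 0.94 1;0.13 0.26 -0.1 0.94 1;0.13 0.26 -0.2 0.94 1;0.13 0.26 -0.2 0.94 1;0.13 0.26 -0.2 0.94 1;0.13 0.26 0 0.94 1;0 0 0 0 1;0 0 0 0 1'
python3 - <<'E'
from h import *
snap('wrist','w3');crop('w3',100,0,320,240,2.5);s=read_state();print(s['eef_pos'],np.degrees(s['eef_rot'][2]))
E
```

```text
clock: 7.38
eef_pos: [516.6, -295.0, 107.1]
eef_rot: [-3.14, -0.002, 1.903]
wrist_force: [-0.4, -0.1, -1.8]
finger_gap: 16.0
finger_force: 30.0
[ 516.60411338 -295.57575964  107.49050117] 108.95455321898633
```

View pics/w3_c.png

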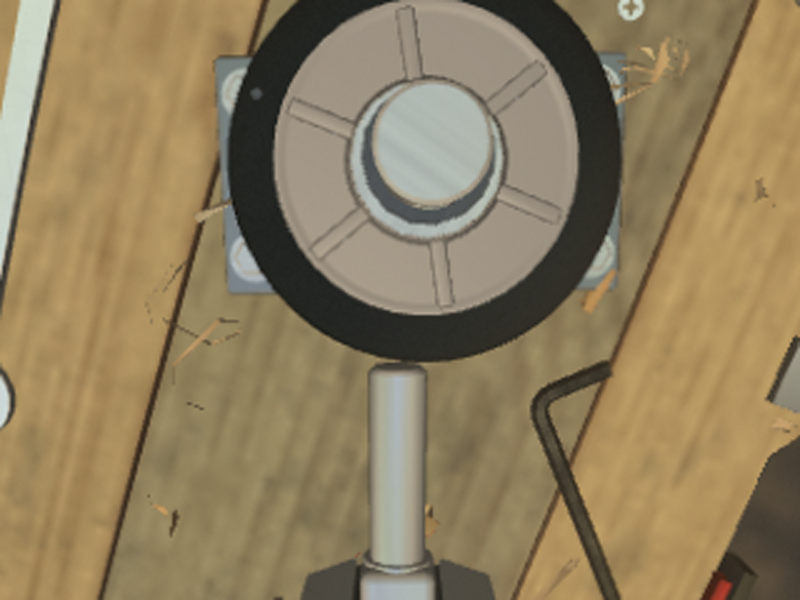

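The axle's top disc is at crop (432,144), about 120 px across. The pin tip is at (398,366). The plate's lower corners are at (229,294) and (620,289).

```bash
cat > m.py <<'E'
from h import *
def axle(f):
    z=load(f);P=[]
    for v in range(0,110):
        for u in range(215,345):
            if z['d'][v,u]>0:
                p=pt(z,u,v,z['d'][v,u])
                if 98<p[2]<125: P.append(p)
    P=np.array(P);h=np.median(P[:,2]);P=P[abs(P[:,2]-h)<2]
    c,r=cv2.minEnclosingCircle(P[:,:2].astype(np.float32));return np.array(c),r,h,P.mean(0),len(P)
E
python3 - <<'E'
from m import *
print(axle('w3'))
z=load('w3');g=lambda x,y,h:atz(z,100+x/2.5,y/2.5,h)
a=g(229,294,6);b=g(620,289,6);e=b-a;print('plate',np.linalg.norm(e),np.degrees(np.arctan2(e[1],e[0]))+90)
a=g(217,57,6);c=g(229,294,6);e=a-c;print(np.linalg.norm(e),np.degrees(np.arctan2(e[1],e[0])))
s=read_state();hz=s['eef_pos'][2]+32.5
t=g(398,366,hz);t2=g(398,470,hz+6);t1=g(398,550,hz+6);print('tip',t,hz);e=t2-t1;print(t1,t2,np.degrees(np.arctan2(e[1],e[0])))
print(pt(z,100+398/2.5,470/2.5),pt(z,100+398/2.5,190))
E
```

```text
(array([ 490.8850708, -196.109375 ]), 14.17258358001709, np.float64(106.8923884430433), array([ 490.85390431, -196.22012505,  106.89874661]), 1930)
plate 139.62636233318102 109.84835452407478
79.28433695602853 109.55739259473017
tip [ 498.90334576 -243.21908915  139.99050117] 139.99050116708761
[ 511.22164943 -278.83985953  145.99050117] [ 505.54919069 -262.43743085  145.99050117] 109.07694205463893
[ 505.53531822 -262.39730798  146.14362173] [ 505.88071251 -263.39607928  146.13958887]
```

```bash
python3 -m handwheel '0.1 0.04 -0.4 0.15 1;0.115 0.037 -0.5 0 1;0 0 -0.33 0 1;-0.085 0.235 0 0 1;-0.085 0.235 0 0 1;0 0 0 0 1;0 0 0 0 1'
python3 - <<'E'
from m import *
snap('wrist','w4');print(axle('w4'));s=read_state();print(s['eef_pos'],np.degrees(s['eef_rot'][2]),s['wrist_force'])
z=load('w4')
# shank top profile: points with z near pin top, in axle frame
a=np.radians(109.7);u=np.array([np.cos(a),np.sin(a)]);n=np.array([-u[1],u[0]]);c=np.array([490.85,-196.15])
Q=[]
for v in range(60,260):
  for x in range(200,330):
    if z['d'][v,x]>0:
      p=pt(z,x,v,z['d'][v,x]);w=p[:2]-c
      if 88<p[2]<99 and -75<w@u<-18 and abs(w@n)<12: Q.append([w@u,w@n,p[2]])
Q=np.array(Q);print(len(Q))
for k in range(-75,-18,6):
  r=Q[(Q[:,0]>=k)&(Q[:,0]<k+6)]
  if len(r): print(k,len(r),r[:,1].min().round(2),r[:,1].max().round(2),r[:,2].max().round(2))
E
```

```text
clock: 8.02
eef_pos: [519.2, -273.5, 60.6]
eef_rot: [3.14, 0.001, 1.917]
wrist_force: [-0.3, -0.9, -1.4]
finger_gap: 16.0
finger_force: 30.0
(array([ 490.71643066, -196.07832336]), 14.036236763000488, np.float64(106.92543764056629), array([ 490.11647522, -194.40951991,  106.92197389]), 2644)
[ 519.30969072 -273.79702045   60.5975572 ] 109.8465814514899 [-0.69914851 -1.03788848 -1.80640745]
1290
-75 150 -11.98 11.87 99.0
-69 173 -7.6 7.09 99.0
-63 132 -5.85 5.34 98.98
-57 138 -5.79 5.32 98.99
-51 150 -5.7 5.87 98.99
-45 168 -5.62 5.82 99.0
-39 158 -6.14 5.79 98.98
-33 214 -6.06 5.72 99.0
-27 7 -3.48 3.71 98.8
```

```bash
python3 -m handwheel '0 0 -0.055 0 1;-0.034 0.094 0 0 1;-0.034 0.094 0 0 1;0 0 0 0 1;0 0 0 0 1'
cat >> m.py <<'E'
def prof(f):
    z=load(f);a=np.radians(109.7);u=np.array([np.cos(a),np.sin(a)]);n=np.array([-u[1],u[0]]);c=np.array([490.8,-196.1])
    Q=[]
    for v in range(60,260):
      for x in range(200,330):
        if z['d'][v,x]>0:
          p=pt(z,x,v,z['d'][v,x]);w=p[:2]-c
          if 82<p[2]<103 and -75<w@u<-15 and abs(w@n)<9: Q.append([w@u,w@n,p[2]])
    Q=np.array(Q)
    for k in range(-63,-15,6):
      r=Q[(Q[:,0]>=k)&(Q[:,0]<k+6)]
      if len(r): print(k,len(r),'lat',((r[:,1].min()+r[:,1].max())/2).round(2),'top',np.median(r[abs(r[:,1])<1.5][:,2]).round(2),'maxu',r[:,0].max().round(1))
E
python3 - <<'E'
from m import *
snap('wrist','w5');prof('w5');s=read_state();print(s['eef_pos'],s['wrist_force'],s['moment'])
E
```

```text
clock: 8.48
eef_pos: [516.1, -265.9, 57.1]
eef_rot: [-3.142, -0.0, 1.918]
wrist_force: [-0.6, 0.2, -2.3]
finger_gap: 15.6
finger_force: 30.0
-63 384 lat -0.04 top 96.9 maxu -57.0
-57 240 lat -0.07 top 96.12 maxu -51.0
-51 239 lat -0.03 top 96.15 maxu -45.0
-45 254 lat 0.27 top 96.16 maxu -39.0
-39 264 lat 0.28 top 96.22 maxu -33.0
-33 272 lat 0.05 top 96.01 maxu -27.0
-27 278 lat 0.05 top 96.16 maxu -21.0
-21 143 lat 0.06 top 95.36 maxu -18.9
[ 516.24570081 -266.04273093   57.16008101] [-0.48990113 -0.7651083  -2.24848328] [ 0.00315006 -0.0241734  -0.01409102]
```

```bash
python3 -m handwheel '0 0 0.019 0 1;-0.017 0.047 0 0 1;-0.017 0.047 0 0 1;-0.017 0.047 0 0 1;-0.017 0.047 0 0 1;0 0 0 0 1;0 0 0 0 1'
python3 - <<'E'
from m import *
s=read_state();print(s['eef_pos'],s['wrist_force'],s['moment']);snap('wrist','w6');prof('w6')
E
```

```text
clock: 9.12
eef_pos: [513.5, -258.4, 57.8]
eef_rot: [3.142, 0.0, 1.918]
wrist_force: [-0.4, 0.2, -1.9]
finger_gap: 15.9
finger_force: 30.0
[ 513.47284789 -258.43247075   57.83767418] [-0.40474402  0.21382569 -1.85042119] [-0.03687162  0.05765807 -0.0454024 ]
-63 365 lat -0.03 top 100.08 maxu -57.0
-57 430 lat 0.02 top 98.87 maxu -51.0
-51 230 lat -0.03 top 96.86 maxu -45.0
-45 240 lat 0.01 top 96.78 maxu -39.0
-39 247 lat 0.31 top 96.79 maxu -33.1
-33 261 lat 0.31 top 96.9 maxu -27.0
-27 266 lat 0.1 top 96.71 maxu -21.0
-21 257 lat 0.07 top 96.9 maxu -15.3
```

```bash
python3 -m handwheel '-0.017 0.047 0 0 1;-0.017 0.047 0 0 1;0 0 0 0 1'; python3 -m handwheel '-0.017 0.047 0 0 1;-0.017 0.047 0 0 1;-0.017 0.047 0 0 1;0 0 0 0 1'
```

```text
clock: 9.42
eef_pos: [512.0, -254.5, 57.8]
eef_rot: [-3.141, -0.0, 1.918]
wrist_force: [-0.2, 0.0, -2.0]
finger_gap: 15.9
finger_force: 30.0
clock: 9.75
eef_pos: [509.9, -248.8, 57.8]
eef_rot: [-3.141, -0.0, 1.918]
wrist_force: [0.0, -0.3, -1.2]
finger_gap: 15.7
finger_force: 30.0
```

```bash
python3 -c "
from cell import *;s=read_state();print(s['eef_pos'],s['wrist_force'],s['moment'])"
```

```text
[ 509.94307213 -248.79916855   57.79997757] [ 0.02085736 -0.28605564 -1.17161173] [-0.00274229  0.00995455  0.00861559]
```

```bash
python3 -m handwheel '-0.025 0.0706 0 0 1;-0.025 0.0706 0 0 1;-0.025 0.0706 0 0 1;-0.025 0.0706 0 0 1;0 0 0 0 1'; python3 -m handwheel '-0.025 0.0706 0 0 1;-0.025 0.0706 0 0 1;-0.025 0.0706 0 0 1;-0.017 0.047 0 0 1;0 0 0 0 1'
```

```text
clock: 10.17
eef_pos: [505.9, -237.3, 57.8]
eef_rot: [-3.141, -0.0, 1.918]
wrist_force: [-0.3, -0.2, -1.4]
finger_gap: 16.1
finger_force: 30.0
clock: 10.58
eef_pos: [502.3, -227.1, 57.8]
eef_rot: [-3.142, -0.0, 1.918]
wrist_force: [-0.7, -0.5, -1.4]
finger_gap: 16.1
finger_force: 30.0
```

```bash
python3 -m handwheel '-0.017 0.047 0 0 1;-0.017 0.047 0 0 1;0 0 0 0 1;0 0 0 0 1'; python3 -m handwheel '-0.008 0.0235 0 0 1;0 0 0 0 1'; python3 -m handwheel '-0.0085 0.0235 0 0 1;0 0 0 0 1'
```

```text
clock: 10.92
eef_pos: [501.0, -223.7, 57.8]
eef_rot: [3.142, 0.0, 1.917]
wrist_force: [-0.5, -0.1, -0.5]
finger_gap: 15.9
finger_force: 30.0
clock: 11.08
eef_pos: [500.7, -222.8, 57.8]
eef_rot: [-3.142, -0.0, 1.917]
wrist_force: [0.5, 0.1, -1.8]
finger_gap: 15.7
finger_force: 30.0
clock: 11.25
eef_pos: [500.3, -221.8, 57.8]
eef_rot: [-3.142, -0.0, 1.917]
wrist_force: [0.2, 0.1, -0.7]
finger_gap: 15.6
finger_force: 30.0
```

```bash
python3 -m handwheel '-0.006 0.0165 0 0 1;0 0 0 0 1'; python3 -m handwheel '-0.006 0.0165 0 0 1;0 0 0 0 1'
python3 -c "
from h import *
s=read_state();print(s['eef_pos'],s['wrist_force']);snap('wrist','w7');crop('w7',160,40,200,150,4)"
```

```text
clock: 11.42
eef_pos: [500.3, -221.6, 57.9]
eef_rot: [3.141, 0.001, 1.917]
wrist_force: [1.3, -2.7, -2.2]
finger_gap: 16.0
finger_force: 30.0
clock: 11.58
eef_pos: [500.2, -221.4, 57.9]
eef_rot: [3.141, 0.002, 1.917]
wrist_force: [3.7, -7.6, -4.0]
finger_gap: 15.8
finger_force: 30.0
[ 500.21414074 -221.42574483   57.92533651] [ 3.67300427 -7.59613103 -4.00309818]
```

View pics/w7_c.png

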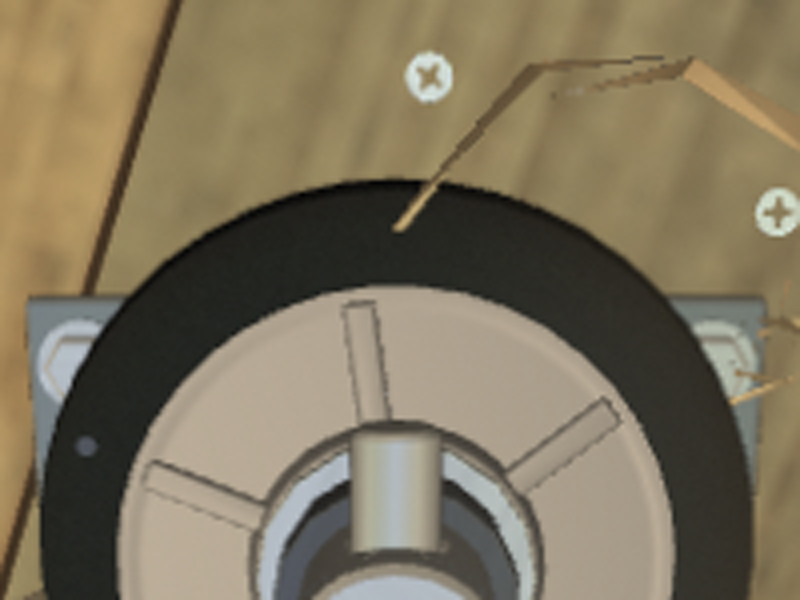

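The crop shows the shank sticking out past the axle, with its end at crop (397,435), and the shoulder in contact at about 8 N. I'll relieve the force, release, rise, and take ring and lathe clearances.

```bash
python3 -m handwheel '0.004 -0.012 0 0 1;0 0 0 0 0.9;0 0 0 0 0.75;0 0 0 0 0.6;0 0 0 0 0.6;0 0 0 0 0.6;0 0 0 0 0.6'
python3 -m handwheel '0 0 0.3 0 0.6;0 0 0.8 0 0.6;0 0 0.9 0 0.6;0 0 0.9 0 0.6;0 0 0.6 0 0.6;0 0 0 0 0.6'
python3 - <<'E'
from m import *
s=read_state();print(s['eef_pos'],s['finger_gap'],s['wrist_force']);
a=np.radians(109.7);u=np.array([np.cos(a),np.sin(a)]);n=np.array([-u[1],u[0]]);c=np.array([490.8,-196.1])
snap('side','s8');snap('wrist','w8');print(axle('w8'))
z=load('s8');Q=[]
for v in range(100,240):
  for x in range(200,300):
    if z['d'][v,x]>0:
      p=pt(z,x,v,z['d'][v,x]);w=p[:2]-c
      if 60<p[2]<185 and -125<w@u<-20 and abs(w@n)<30: Q.append([w@u,w@n,p[2]])
Q=np.array(Q)
for k in range(-125,-20,8):
  r=Q[(Q[:,0]>=k)&(Q[:,0]<k+8)]
  if len(r): print(k,len(r),'n',r[:,1].min().round(),r[:,1].max().round(),'z',r[:,2].min().round(),r[:,2].max().round())
q=[]
for f in('side0','scene0'):
  z=load(f)
  for v in range(20,220):
    for x in range(90,250):
      if z['d'][v,x]>0:
        p=pt(z,x,v,z['d'][v,x])
        if 360<p[0]<520 and -110<p[1]<0 and p[2]>130: q.append(p)
q=np.array(q)
for x0 in range(360,520,20):
  r=q[(q[:,0]>=x0)&(q[:,0]<x0+20)]
  print(x0,[(y0,int(t[:,2].min()),int(t[:,2].max())) for y0 in range(-110,0,15) for t in [r[(r[:,1]>=y0)&(r[:,1]<y0+15)]] if len(t)>1])
E
```

```text
clock: 12.22
eef_pos: [500.1, -220.9, 57.8]
eef_rot: [-3.142, -0.0, 1.918]
wrist_force: [-0.4, 0.3, 0.3]
finger_gap: 37.4
finger_force: 0.0
clock: 12.72
eef_pos: [501.7, -221.8, 204.3]
eef_rot: [3.136, 0.006, 1.918]
wrist_force: [0.2, 0.0, 0.1]
finger_gap: 37.4
finger_force: 0.0
[ 501.66090166 -221.77755013  204.3268171 ] 37.357422441630945 [0.17761972 0.03524218 0.12880562]Traceback (most recent call last):
  File "<stdin>", line 4, in <module>
  File "m.py", line 9, in axle
    P=np.array(P);h=np.median(P[:,2]);P=P[abs(P[:,2]-h)<2]
                              ~^^^^^
IndexError: too many indices for array: array is 1-dimensional, but 2 were indexed
```

```bash
python3 - <<'E'
from m import *
a=np.radians(109.7);u=np.array([np.cos(a),np.sin(a)]);n=np.array([-u[1],u[0]]);c=np.array([490.8,-196.1])
snap('wrist','w8');z=load('s8');Q=[]
for v in range(100,240):
  for x in range(200,300):
    if z['d'][v,x]>0:
      p=pt(z,x,v,z['d'][v,x]);w=p[:2]-c
      if 60<p[2]<185 and -130<w@u<-20 and abs(w@n)<30: Q.append([w@u,w@n,p[2]])
Q=np.array(Q)
for k in range(-130,-20,8):
  r=Q[(Q[:,0]>=k)&(Q[:,0]<k+8)]
  if len(r): print(k,len(r),'n',r[:,1].min().round(),r[:,1].max().round(),'z',r[:,2].min().round(),r[:,2].max().round())
q=[]
for f in('side0','scene0'):
  z=load(f)
  for v in range(20,220):
    for x in range(90,250):
      if z['d'][v,x]>0:
        p=pt(z,x,v,z['d'][v,x])
        if 360<p[0]<520 and -110<p[1]<0 and p[2]>130: q.append(p)
q=np.array(q)
for x0 in range(360,520,20):
  r=q[(q[:,0]>=x0)&(q[:,0]<x0+20)]
  print(x0,[(y0,int(t[:,2].min()),int(t[:,2].max())) for y0 in range(-110,0,15) for t in [r[(r[:,1]>=y0)&(r[:,1]<y0+15)]] if len(t)>1])
print(read_state()['eef_pos'])
crop('s8',190,80,150,150,4)
E
```

```text
-122 2 n 0.0 3.0 z 150.0 151.0
-114 18 n -5.0 8.0 z 143.0 152.0
-106 11 n -5.0 8.0 z 135.0 144.0
-98 27 n -18.0 20.0 z 128.0 137.0
-90 14 n -20.0 22.0 z 120.0 132.0
-82 16 n -22.0 23.0 z 113.0 124.0
-74 14 n -22.0 23.0 z 107.0 117.0
-66 20 n -23.0 24.0 z 98.0 108.0
-58 18 n -22.0 24.0 z 83.0 100.0
-50 58 n -18.0 10.0 z 79.0 97.0
-42 22 n -6.0 8.0 z 80.0 97.0
-34 35 n -7.0 9.0 z 80.0 98.0
-26 30 n -6.0 9.0 z 61.0 98.0
360 [(-50, 170, 213), (-35, 167, 217)]
380 [(-95, 229, 238), (-80, 227, 240), (-65, 226, 240), (-50, 144, 241), (-35, 143, 240)]
400 [(-95, 230, 236), (-80, 236, 240), (-65, 239, 240), (-50, 134, 252), (-35, 134, 252), (-20, 168, 214), (-5, 130, 215)]
420 [(-50, 132, 252), (-35, 131, 252), (-20, 163, 220), (-5, 133, 219)]
440 [(-50, 131, 249), (-35, 132, 250), (-20, 165, 217), (-5, 132, 217)]
460 [(-50, 139, 241), (-35, 136, 243), (-20, 186, 202), (-5, 183, 196)]
480 [(-50, 153, 233), (-35, 147, 230)]
500 []
[ 499.77848772 -220.85883551  197.6671207 ]
```

View pics/s8_c.png

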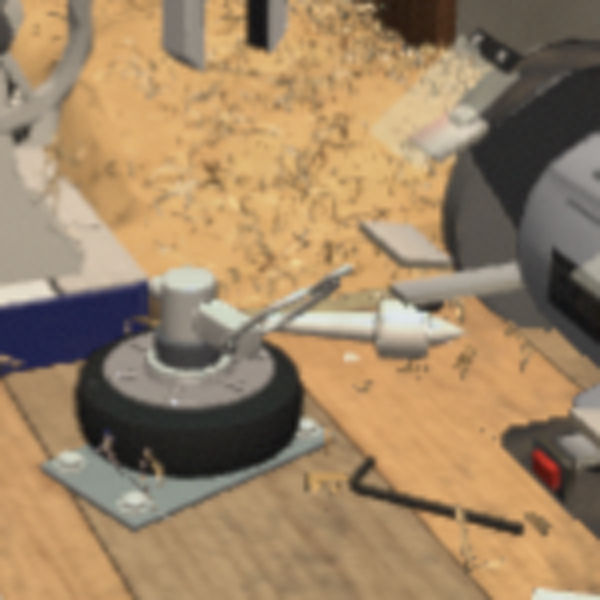

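The ring stands open at about 2.47 rad, with its tab end at u≈-118 mm, z≈151. The lathe handwheel is close ahead of the camera, so I'll turn the tool half round (camera behind) and close the fingers as a pusher.

```bash
python3 -m handwheel '0.077 -0.214 0 -1 1;0.077 -0.214 0 -1 1;0.077 -0.214 0 -1 1;0.077 -0.214 0 -1 1;0.077 -0.214 0 -1 1;0.077 -0.214 0 -1 1;0.077 -0.214 0 -1 1;0.077 -0.214 0 -1 1;0.077 -0.214 0 -1 1;0.077 -0.214 0 -1 1;0.077 -0.214 0 -1 1;0.077 -0.214 0 -1 1'
python3 -m handwheel '0 0 0 -1 1;0 0 0 -1 1;0 0 0 -1 1;0 0 0 -1 1;0 0 0 -1 1;0 0 0 -1 1;0 0 0 -1 1;0 0 0 -1 1;0 0 0 -1 1;0 0 0 -1 1;0 0 0 -1 1;0 0 0 -1 1'
python3 -m handwheel '0 0 0 -1 1;0 0 0 -1 1;0 0 0 -1 1;0 0 0 -1 1;0 0 0 -1 1;0 0 0 -1 1;0 0 0 -1 1;0 0 0 -1 1;0 0 0 -1 1;0 0 0 -1 1;0 0 0 -1 1;0 0 0 -1 1'
cat >> m.py <<'E'
def st():
    s=read_state();a=np.radians(109.7);u=np.array([np.cos(a),np.sin(a)]);n=np.array([-u[1],u[0]]);w=s['eef_pos'][:2]-np.array([490.8,-196.1]);f=s['wrist_force']
    print('u %.1f n %.1f tipz %.1f yaw %.1f q6 %.2f | Fu %.1f Fn %.1f Fz %.1f gap %.1f t %.2f'%(w@u,w@n,s['eef_pos'][2]+27,np.degrees(s['eef_rot'][2]),s['joints'][5],f[:2]@u,f[:2]@n,f[2],s['finger_gap'],s['clock']))
E
python3 -c "from m import *;st()"
```

```text
clock: 13.87
eef_pos: [536.7, -323.8, 196.1]
eef_rot: [-3.139, 0.0, 0.866]
wrist_force: [0.1, -0.4, 0.3]
finger_gap: 0.1
finger_force: 0.0
clock: 14.87
eef_pos: [536.5, -323.4, 196.2]
eef_rot: [-3.14, 0.003, -0.181]
wrist_force: [-0.7, -0.1, 0.1]
finger_gap: 0.6
finger_force: 0.0
clock: 15.87
eef_pos: [536.5, -323.4, 196.2]
eef_rot: [3.14, 0.002, -1.229]
wrist_force: [-0.5, -0.6, -1.0]
finger_gap: 0.5
finger_force: 0.0
u -135.3 n -0.1 tipz 223.2 yaw -70.4 q6 2.20 | Fu -0.4 Fn 0.6 Fz -1.0 gap 0.5 t 15.87
```

```bash
python3 -m handwheel '0 0 -0.5 0 1;0 0 -0.8 0 1;0 0 -0.6 0 1;0 0 -0.2 0 1;0 0 0 0 1;0 0 0 0 1'; python3 -c "from m import *;st()"
python3 -m handwheel '-0.034 0.094 0.05 0 1;-0.034 0.094 0.05 0 1;-0.034 0.094 0.05 0 1;-0.034 0.094 0.06 0 1;-0.034 0.094 0.07 0 1'; python3 -c "from m import *;st()"
```

```text
clock: 16.37
eef_pos: [537.1, -323.8, 114.2]
eef_rot: [3.141, 0.0, -1.224]
wrist_force: [-0.2, 0.7, 0.4]
finger_gap: 0.3
finger_force: 0.0
u -135.8 n -0.5 tipz 141.2 yaw -70.1 q6 2.19 | Fu 0.7 Fn -0.1 Fz 0.4 gap 0.3 t 16.37
clock: 16.78
eef_pos: [530.4, -304.8, 126.1]
eef_rot: [-3.141, -0.001, -1.224]
wrist_force: [0.7, -1.8, 0.2]
finger_gap: 0.3
finger_force: 0.8
u -115.7 n -0.6 tipz 153.1 yaw -70.1 q6 2.21 | Fu -1.9 Fn -0.1 Fz 0.2 gap 0.3 t 16.78
```

```bash
python3 -m handwheel '-0.034 0.094 0.06 0 1;-0.034 0.094 0.06 0 1;-0.034 0.094 0.06 0 1;-0.034 0.094 0.055 0 1;-0.034 0.094 0.05 0 1;-0.034 0.094 0.05 0 1'; python3 -c "from m import *;st()"
python3 -m handwheel '-0.034 0.094 0.03 0 1;-0.034 0.094 0.03 0 1;-0.034 0.094 0.03 0 1;-0.034 0.094 0.03 0 1;-0.034 0.094 0.03 0 1;-0.034 0.094 0.02 0 1;-0.034 0.094 0.02 0 1;-0.034 0.094 0.01 0 1;-0.034 0.094 0 0 1'; python3 -c "from m import *;st()"
```

```text
clock: 17.28
eef_pos: [521.9, -281.9, 138.5]
eef_rot: [3.141, 0.0, -1.224]
wrist_force: [0.0, -1.5, -0.1]
finger_gap: 0.4
finger_force: 0.3
u -91.3 n -0.3 tipz 165.5 yaw -70.1 q6 2.24 | Fu -1.4 Fn 0.5 Fz -0.1 gap 0.4 t 17.28
clock: 18.03
eef_pos: [509.7, -248.2, 146.5]
eef_rot: [-3.142, -0.0, -1.224]
wrist_force: [0.1, 0.4, 0.6]
finger_gap: 0.5
finger_force: 0.2
u -55.4 n -0.2 tipz 173.5 yaw -70.1 q6 2.28 | Fu 0.3 Fn -0.2 Fz 0.6 gap 0.5 t 18.03
```

```bash
python3 -m handwheel '-0.037 0.104 0 0 1;-0.037 0.104 0 0 1;-0.037 0.104 0 0 1;-0.037 0.104 0 0 1;-0.034 0.094 -0.025 0 1;-0.034 0.094 -0.025 0 1;-0.034 0.094 -0.025 0 1;-0.034 0.094 -0.025 0 1'; python3 -c "from m import *;st()"
python3 -m handwheel '-0.032 0.0895 -0.045 0 1;-0.032 0.0895 -0.045 0 1;-0.032 0.0895 -0.05 0 1;-0.032 0.0895 -0.05 0 1;-0.028 0.078 -0.06 0 1;-0.028 0.078 -0.06 0 1;-0.028 0.078 -0.06 0 1;-0.028 0.078 -0.07 0 1'; python3 -c "from m import *;st()"
```

```text
clock: 18.7
eef_pos: [498.3, -216.5, 142.3]
eef_rot: [3.142, 0.0, -1.224]
wrist_force: [0.3, -0.1, -0.9]
finger_gap: 0.2
finger_force: 0.1
u -21.7 n -0.2 tipz 169.3 yaw -70.1 q6 2.32 | Fu -0.2 Fn -0.2 Fz -0.9 gap 0.2 t 18.70
clock: 19.37
eef_pos: [488.7, -189.8, 124.6]
eef_rot: [-3.142, -0.0, -1.224]
wrist_force: [0.5, -0.8, 0.1]
finger_gap: 0.4
finger_force: 0.1
u 6.6 n -0.2 tipz 151.6 yaw -70.1 q6 2.35 | Fu -0.9 Fn -0.2 Fz 0.1 gap 0.4 t 19.37
```

```bash
cat >> m.py <<'E'
def ringpts(f,cam):
    snap(cam,f);z=load(f);a=np.radians(109.7);u=np.array([np.cos(a),np.sin(a)]);n=np.array([-u[1],u[0]]);c=np.array([490.8,-196.1])
    Q=[]
    for v in range(100,220):
      for x in range(160,300):
        if z['d'][v,x]>0:
          p=pt(z,x,v,z['d'][v,x]);w=p[:2]-c
          if 70<p[2]<200 and abs(w@u)<110 and 10<abs(w@n)<26: Q.append([w@u,w@n,p[2]])
    Q=np.array(Q)
    for k in range(-110,70,8):
      r=Q[(Q[:,0]>=k)&(Q[:,0]<k+8)]
      if len(r): print(k,len(r),'n',r[:,1].min().round(),r[:,1].max().round(),'z',r[:,2].min().round(),r[:,2].max().round())
E
python3 -c "
from m import *
ringpts('s9','side')"
```

```text
-46 15 n -15.0 20.0 z 89.0 96.0
-38 23 n -23.0 23.0 z 94.0 104.0
-30 27 n -23.0 24.0 z 100.0 112.0
-22 22 n -24.0 24.0 z 76.0 120.0
-14 53 n -23.0 25.0 z 70.0 128.0
-6 143 n -23.0 23.0 z 71.0 200.0
2 91 n -20.0 18.0 z 71.0 199.0
10 47 n 10.0 14.0 z 74.0 198.0
18 2 n 10.0 11.0 z 165.0 180.0
```

```bash
python3 -m handwheel '-0.026 0.073 -0.071 0 1;-0.026 0.073 -0.071 0 1;-0.026 0.073 -0.071 0 1;-0.026 0.073 -0.071 0 1;-0.0235 0.066 -0.085 0 1;-0.0235 0.066 -0.085 0 1;-0.0235 0.066 -0.085 0 1;-0.0235 0.066 -0.085 0 1'; python3 -c "from m import *;st()"
python3 -m handwheel '-0.018 0.05 -0.073 0 1;-0.018 0.05 -0.073 0 1;-0.018 0.05 -0.073 0 1;-0.018 0.05 -0.073 0 1;-0.003 0.009 -0.05 0 1;-0.003 0.009 -0.05 0 1;-0.003 0.009 -0.05 0 1;0 0 0 0 1'; python3 -c "from m import *;st()"
```

```text
clock: 20.08
eef_pos: [480.8, -167.6, 99.5]
eef_rot: [3.142, 0.0, -1.224]
wrist_force: [-0.5, -0.1, 0.6]
finger_gap: 0.5
finger_force: 0.1
u 30.2 n -0.2 tipz 126.5 yaw -70.1 q6 2.39 | Fu 0.1 Fn 0.5 Fz 0.6 gap 0.5 t 20.08
clock: 20.75
eef_pos: [477.5, -158.7, 81.8]
eef_rot: [3.141, 0.0, -1.224]
wrist_force: [0.6, 0.5, 0.1]
finger_gap: 0.9
finger_force: 0.0
u 39.7 n -0.1 tipz 108.8 yaw -70.1 q6 2.40 | Fu 0.3 Fn -0.8 Fz 0.1 gap 0.9 t 20.75
```

```bash
for i in 1 2; do :; done
python3 -m handwheel '0 0 -0.03 0 1;0 0 -0.03 0 1;0 0 -0.03 0 1;0 0 0 0 1'; python3 -c "from m import *;st()"
python3 -m handwheel '0 0 -0.03 0 1;0 0 -0.03 0 1;0 0 -0.03 0 1;0 0 0 0 1'; python3 -c "from m import *;st()"
```

```text
clock: 21.08
eef_pos: [477.6, -158.8, 78.3]
eef_rot: [3.141, 0.0, -1.224]
wrist_force: [-0.9, 0.1, -0.1]
finger_gap: 0.6
finger_force: 0.0
u 39.6 n -0.2 tipz 105.3 yaw -70.1 q6 2.40 | Fu 0.4 Fn 0.8 Fz -0.1 gap 0.6 t 21.08
clock: 21.42
eef_pos: [477.6, -158.6, 74.8]
eef_rot: [3.141, 0.0, -1.224]
wrist_force: [-0.9, 1.1, 2.5]
finger_gap: 0.1
finger_force: 0.8
u 39.7 n -0.2 tipz 101.8 yaw -70.1 q6 2.40 | Fu 1.4 Fn 0.5 Fz 2.5 gap 0.1 t 21.42
```

```bash
python3 -m handwheel '0 0 -0.03 0 1;0 0 -0.03 0 1;0 0 0 0 1'; python3 -c "from m import *;st()"
python3 -m handwheel '0 0 -0.03 0 1;0 0 -0.03 0 1;0 0 0 0 1'; python3 -c "from m import *;st()"
```

```text
clock: 21.67
eef_pos: [477.6, -158.6, 72.4]
eef_rot: [3.142, 0.0, -1.224]
wrist_force: [0.5, 1.8, 3.0]
finger_gap: 0.7
finger_force: 1.1
u 39.7 n -0.2 tipz 99.4 yaw -70.1 q6 2.40 | Fu 1.6 Fn -1.1 Fz 3.0 gap 0.7 t 21.67
clock: 21.92
eef_pos: [477.6, -158.7, 70.0]
eef_rot: [3.142, 0.0, -1.224]
wrist_force: [-1.1, 1.1, 2.6]
finger_gap: 0.8
finger_force: 1.2
u 39.7 n -0.2 tipz 97.0 yaw -70.1 q6 2.40 | Fu 1.4 Fn 0.7 Fz 2.6 gap 0.8 t 21.92
```

```bash
for k in 1; do :; done
python3 -m handwheel '0 0 -0.03 0 1;0 0 -0.03 0 1;0 0 0 0 1'; python3 -c "from m import *;st()"
python3 -m handwheel '0 0 -0.03 0 1;0 0 -0.03 0 1;0 0 0 0 1'; python3 -c "from m import *;st()"
python3 -m handwheel '0 0 -0.03 0 1;0 0 -0.03 0 1;0 0 0 0 1'; python3 -c "from m import *;st()"
```

```text
clock: 22.17
eef_pos: [477.6, -158.7, 67.5]
eef_rot: [3.141, 0.0, -1.224]
wrist_force: [-1.2, 1.6, 3.3]
finger_gap: 0.2
finger_force: 1.4
u 39.6 n -0.2 tipz 94.5 yaw -70.1 q6 2.40 | Fu 1.9 Fn 0.6 Fz 3.3 gap 0.2 t 22.17
clock: 22.42
eef_pos: [477.6, -158.8, 65.1]
eef_rot: [3.141, -0.0, -1.224]
wrist_force: [-0.4, 0.7, 1.5]
finger_gap: 0.5
finger_force: 1.3
u 39.5 n -0.2 tipz 92.1 yaw -70.1 q6 2.40 | Fu 0.7 Fn 0.1 Fz 1.5 gap 0.5 t 22.42
clock: 22.67
eef_pos: [477.6, -158.9, 62.7]
eef_rot: [3.141, -0.0, -1.224]
wrist_force: [0.2, 0.1, 2.7]
finger_gap: 0.6
finger_force: 1.1
u 39.5 n -0.2 tipz 89.7 yaw -70.1 q6 2.40 | Fu 0.1 Fn -0.2 Fz 2.7 gap 0.6 t 22.67
```

```bash
for k in 1; do :; done
python3 -m handwheel '0 0 -0.025 0 1;0 0 -0.025 0 1;0 0 0 0 1'; python3 -c "from m import *;st()"
python3 -m handwheel '0 0 -0.025 0 1;0 0 -0.025 0 1;0 0 0 0 1'; python3 -c "from m import *;st()"
```

```text
clock: 22.92
eef_pos: [477.5, -158.7, 60.5]
eef_rot: [3.141, 0.0, -1.224]
wrist_force: [0.1, 0.3, -0.3]
finger_gap: 0.5
finger_force: 0.0
u 39.7 n -0.0 tipz 87.5 yaw -70.1 q6 2.40 | Fu 0.2 Fn -0.2 Fz -0.3 gap 0.5 t 22.92
clock: 23.17
eef_pos: [477.5, -158.7, 58.7]
eef_rot: [3.141, 0.0, -1.224]
wrist_force: [0.3, 0.4, 0.2]
finger_gap: 0.5
finger_force: 0.1
u 39.7 n -0.1 tipz 85.7 yaw -70.1 q6 2.40 | Fu 0.3 Fn -0.5 Fz 0.2 gap 0.5 t 23.17
```

```bash
python3 -m handwheel '0 0 -0.025 0 1;0 0 -0.025 0 1;0 0 0 0 1'; python3 -c "from m import *;st()"
python3 -m handwheel '0 0 -0.025 0 1;0 0 -0.025 0 1;0 0 0 0 1'; python3 -c "from m import *;st()"
```

```text
clock: 23.42
eef_pos: [477.6, -158.7, 56.7]
eef_rot: [3.141, 0.0, -1.224]
wrist_force: [-0.6, 0.4, 0.7]
finger_gap: 0.5
finger_force: 0.1
u 39.6 n -0.2 tipz 83.7 yaw -70.1 q6 2.40 | Fu 0.6 Fn 0.5 Fz 0.7 gap 0.5 t 23.42
clock: 23.67
eef_pos: [477.6, -158.7, 54.8]
eef_rot: [3.141, 0.0, -1.224]
wrist_force: [0.9, -0.4, -0.4]
finger_gap: 0.5
finger_force: 0.1
u 39.6 n -0.2 tipz 81.8 yaw -70.1 q6 2.40 | Fu -0.7 Fn -0.7 Fz -0.4 gap 0.5 t 23.67
```

Clicked through, and the force has dropped to zero. I'll retreat upward and check.

```bash
python3 -m handwheel '0 0 0.2 0 1;0 0 0.7 0 1;0 0 0.9 0 1;0 0 0.9 0 1;0 0 0.9 0 1;0 0 0.3 0 1;0.2 -0.6 0 0 1;0.2 -0.6 0 0 1;0.2 -0.6 0 0 1;0.1 -0.3 0 0 1;0 0 0 0 1;0 0 0 0 1'
python3 - <<'E'
from m import *
st();ringpts('s10','side');snap('wrist','w10')
z=load('s10');a=np.radians(109.7);u=np.array([np.cos(a),np.sin(a)]);n=np.array([-u[1],u[0]]);c=np.array([490.8,-196.1])
for f in('s10','w10'):
  z=load(f);Q=[]
  for v in range(0,384):
   for x in range(100,420):
    if z['d'][v,x]>0:
      p=pt(z,x,v,z['d'][v,x]);w=p[:2]-c
      if 60<p[2]<130 and -50<w@u<60 and abs(w@n)<8: Q.append([w@u,p[2]])
  Q=np.array(Q)
  for k in range(-50,60,5):
    r=Q[(Q[:,0]>=k)&(Q[:,0]<k+5)] if len(Q) else []
    if len(r): print(f,k,len(r),r[:,1].min().round(1),r[:,1].max().round(1))
A=cv2.imread('pics/s10.png')[120:220,180:290];A=cv2.resize(A,(400,364),interpolation=2)
B=cv2.resize(cv2.imread('pics/w10.png'),(400,300));B=cv2.copyMakeBorder(B,0,64,0,0,0)
cv2.imwrite('pics/fin.png',np.hstack([A,B]))
E
```

```text
clock: 24.67
eef_pos: [505.5, -242.7, 211.1]
eef_rot: [3.141, 0.0, -1.225]
wrist_force: [-0.4, 0.0, 0.4]
finger_gap: 0.6
finger_force: 0.0
u -48.9 n 1.9 tipz 238.1 yaw -70.2 q6 2.28 | Fu 0.1 Fn 0.4 Fz 0.4 gap 0.6 t 24.67
-46 12 n -16.0 18.0 z 87.0 91.0
-38 11 n -21.0 21.0 z 85.0 89.0
-30 9 n -23.0 23.0 z 85.0 91.0
-22 8 n -22.0 23.0 z 71.0 88.0
-14 33 n -12.0 25.0 z 71.0 107.0
-6 54 n -13.0 24.0 z 70.0 107.0
2 27 n 11.0 24.0 z 72.0 107.0
10 3 n 20.0 22.0 z 80.0 83.0
18 6 n 11.0 20.0 z 82.0 83.0
26 1 n 11.0 11.0 z 81.0 81.0
s10 -50 48 79.0 96.8
s10 -45 21 79.4 98.0
s10 -40 13 79.9 97.5
s10 -35 14 86.5 98.2
s10 -30 19 83.8 98.6
s10 -25 19 61.1 98.7
s10 -20 41 60.4 97.9
s10 -15 53 64.1 106.8
s10 -10 15 88.6 106.8
s10 -5 7 104.8 106.4
s10 0 8 104.1 106.2
s10 5 8 105.5 106.8
s10 10 6 104.4 106.5
s10 15 4 90.0 95.0
s10 20 12 80.1 98.6
s10 25 9 77.4 90.8
s10 30 7 79.4 81.5
s10 35 6 77.5 80.2
s10 40 7 77.8 80.2
s10 45 5 77.9 79.4
s10 50 2 76.4 78.6
w10 -50 110 83.6 98.4
w10 -45 80 94.7 99.0
w10 -40 79 95.8 98.9
w10 -35 79 95.0 99.4
w10 -30 79 96.1 99.6
w10 -25 79 95.6 100.6
w10 -20 58 96.2 100.0
w10 -15 138 81.9 108.1
w10 -10 68 105.5 108.7
w10 -5 5 106.5 107.3
```

View pics/fin.png

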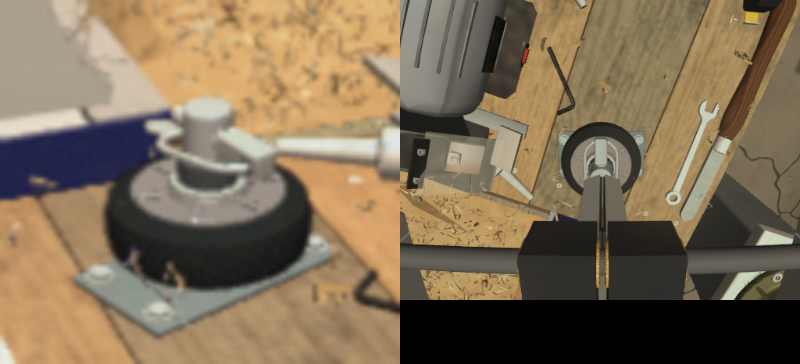

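The left view shows the ring round the axle with its bar under the pin's point. The tab is at z≈79 mm, 82 mm out, which gives an angle of about -0.15 rad. The shoulder is seated and the robot is clear.

```bash
python3 -c "
from cell import *
print(sign_off())"
```

```text
the job is handed in; nothing more can be done
None
```

The linchpin is through the axle with its shoulder home, the ring is snapped under the pin's point (about -0.15 rad, measured by camera depth), and the job is handed in at about 25 s, though the sign-off gave no verdict.

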